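Seat the orange-capped tube in the block heater and start it

ROBOT

A 6-joint arm with a two-finger parallel gripper is mounted at the origin on the work surface. World frame = base frame: x ahead of the robot, y to its left, z up, the work surface at z = 0. Lengths are in m, angles in rad, forces in N, time in s.
With the tool pointing down it reaches from about 0.225 to 0.875 m from the base axis. Payload 3.4 kg.
Tool frame: the origin (TCP) lies between the finger pads; the fingertips stand 11 mm ahead of it and the grasp point (between the pads) lies 8 mm behind it; z points along the fingers, y is the direction in which the jaws open and shut (so a half turn about z gives the same grasp; the last joint's range is limited). The gripper opens to 85 mm and grips with 20 to 120 N. Pads are 22 mm wide; open, the fingers measure 114 mm over their backs; the gripper's body (76 mm by 85 mm) begins 54 mm behind the grasp point. The pads swing forward as they close: fully open they stand 13 mm farther back than shut.
Start: joints at [-1.304, 0.276, 1.505, -0, 1.361, -0.121], TCP at [0.217, -0.532, 0.242] pointing down, gripper open.
Joint ranges: [-2.89, 2.89], [-0.75, 2.08], [0.22, 2.7], [-1.18, 4.32], [0.11, 2.71], [-2.7, 2.7]. Speed limits (rad/s): [2.57, 2.57, 3.14, 3.14, 3.14, 3.14].

INTERFACE

Orientations are given as a unit quaternion [w, x, y, z].
In Python, from rig import manip gives the robot as it stands. The module is installed in compiled form; this text tells all that it offers.
- The arm moves only by the tool move_arm, never from a script. Its argument "series" is a list that holds one entry, the list of rows, each a list of 7 numbers: the shift along the world's x, y, z in m, then the turn, a rotation vector about the world's x, y, z in rad, then the finger opening in m, from 0 to 0.0854. A call has 1 to 20 rows; each row shifts and turns the commanded pose from where the row before left it; what a row does not reach is not made up. A row lasts 1/12 s, in which the tool goes at most 41.7 mm and 7.16 degrees, less where a joint would pass 70% of its speed; a pose out of reach is approached as far as the arm can. A call with a gripper value outside its range is refused whole. The fingers move at their own pace and stop on an object; "newtons" is the grip in N (left out, the last holds). Time passes only in rows, so rows that do not move let the fingers close. It gives the time, the measured TCP pose, the force and the opening at its end, in the units of the state.
- manip.get_state(): the state, without advancing time (a new reading comes with each control period).
- manip.get_image(name): name is "scene" or "side" or "wrist"; returns a dict with "color" (400x640x3 uint8, red, green, blue), "fx", "fy", "cx", "cy" (pixels), "k1" (the pictures are not rectified: a ray, as slopes to the right and down, at radius r is drawn at 1 + k1 r^2 times it, then the intrinsics apply), "R" (3x3) and "t" (3): a world point X has camera coordinates R X + t; the wrist camera has in their place "tool_from_camera" (4x4, takes a point from camera to tool coordinates, whose origin is the TCP and whose axes are the flange's). Camera axes: x right, y down, z forward; pixel columns grow to the right and rows downward; lengths in m; the calibration is good to about 2 mm. A picture is of the moment at which its call begins: read the wrist's pose just before it. There is no depth.
- manip.sign_off(): hands the job in, once; it reports no verdict.
The state is a dict: "clock": time; "qpos": joint angles; "qd": joint speeds; "effort": joint torques, N m; "position": TCP position; "ee_rot": TCP orientation; "contact_force": force on the tool from outside, world axes, zero at the start; "moment": the same for the moment, N m; "width": finger opening in m.
Only numpy, scipy, OpenCV 4.12 (cv2) and the standard library are available. Lean on these libraries where they do the work, as an engineer would, in place of code of your own. Each camera call takes 0.05 s, during which the arm holds its last target.

TASK

The orange-capped tube in the dry block heater is standing proud: with the fingertips, press it gently straight down until it sits fully home in the block, then press the green start key all the way down and let it come back up, and withdraw. Do not lift the orange tube, and leave the other tubes alone (the white-capped one is meant to stand raised), as well as the red and yellow keys and the other things on the bench.

Things in the scene. Friction and masses are not known exactly. Their poses are not given: they have to be found in the camera images.
- heater: Dry block heater, white case 190 (x) by 270 mm (y), fixed. Origin: centre of its underside on the bench; z up, -x is its front. Key deck (front half) 80 mm high: three keys in a row along y, 65 mm apart, at x = -50 mm. Aluminium tube block (rear half) 105 mm high: four capped tubes in a row along y, 56 mm apart, at x = +48 mm. Which tube or key is in which place varies.
- tube_orange: The tube to be pressed home, with an orange cap 34 mm across and 14 mm high on a tube 29 mm across. Origin: centre of the cap's flat top face; z up. The top is 151 mm above the bench when the tube is fully home, 169 to 177 mm at the start. It slides straight down with about 4 N of friction, stays where it is left, and meets a springy pad when home (1 mm of give per 10 N; never squash it 4 mm).
- tube_white: Tube of the same shape with a white cap, left raised by 16 to 28 mm on purpose; slides with the same friction and must stay as it is. Origin: centre of the cap's top face.
- tube_blue: Tube of the same shape with a blue cap, fully home. Origin: centre of the cap's top face, 151 mm above the bench.
- tube_black: Tube of the same shape with a black cap, fully home. Origin: centre of the cap's top face, 151 mm above the bench.
- key_start: Green start key, a round spring key 26 mm across in a grey collar 42 mm across. Origin: on its axis, 18 mm below its flat top face; z up. When up, its top is 102 mm and its origin 84 mm above the bench; it is pressed straight down by 6 mm (about 5 N at the bottom) and springs back when let go.
- key_stop: Red stop key of the same shape, not to be touched. Origin: on its axis, 18 mm below the top of the key when up.
- key_lamp: Yellow lamp key of the same shape, not to be touched. Origin: on its axis, 18 mm below the top of the key when up.
- cup: Loose specimen jar with grey lid, 62 mm across, 72 mm high, standing on the bench to the left of the heater. Origin: centre of its underside.
- tip_box: Loose blue box with pale lid, 120 by 80 by 65 mm high, on the bench to the right of the heater. Origin: centre of its underside.
- slide_box: Loose small white box with a blue band, 85 by 34 by 22 mm high, on the bench in front of the heater. Origin: centre of its underside.
- rack: Loose white tube rack, 100 by 200 by 60 mm high, on the right of the bench. Origin: centre of its underside.
Not all that is in view belongs to the job. Of the things that look like the slide_box, the smallest one is meant.

How it is judged:
On the way, in this order (a step that is already met when the one before it is completed fails the run):
1. the orange-capped tube is pressed home (within 3 mm) (height (world z) of tube_orange between 0.148 and 0.154 m), for 0.2 s.
2. the green start key is pressed down (at least 4.5 mm) (height (world z) of key_start below 0.0795 m), for 0.05 s.
At the end, for the whole second after the job is handed in: The orange-capped tube is home within 3 mm, the green key is up again (within 1.5 mm), the other three tubes are within 3 mm and the red and yellow keys within 1.5 mm of where they began, and the loose things lie at rest within 10 mm of where they began (all of step 1 and height (world z) of key_start above 0.0825 m and distance of each of tube_white, tube_blue, tube_black from where it was at the start of the episode below 0.003 m and distance of each of key_stop, key_lamp from where it was at the start of the episode below 0.0015 m and distance of each of cup, tip_box, slide_box, rack from where it was at the start of the episode below 0.01 m and linear speed of each of cup, tip_box, slide_box, rack below 0.02 m/s); the robot touches nothing.
It fails at once if the orange tube is lifted (29 mm or more above home) (height (world z) of tube_orange above 0.18 m).
It fails at once if the green key is pressed (over 3 mm) while the orange tube still stands proud (height (world z) of key_start below 0.081 m and height (world z) of tube_orange above 0.156 m).
It fails at once if another tube is pressed on (over 2 N) or moved (over 3 mm), or the red or yellow key is pressed (over 1 N or 1.5 mm) (contact force between any of the fingers, the arm and tube_white above 2 N or distance of any of tube_white, tube_blue, tube_black from where it was at the start of the episode above 0.003 m or contact force between any of the fingers, the arm and tube_blue above 2 N or contact force between any of the fingers, the arm and tube_black above 2 N or contact force between any of the fingers, the arm and key_stop above 1 N or distance of any of key_stop, key_lamp from where it was at the start of the episode above 0.0015 m or contact force between any of the fingers, the arm and key_lamp above 1 N).
It fails at once if a loose thing on the bench is shifted by more than 10 mm (distance of any of cup, tip_box, slide_box, rack from where it was at the start of the episode above 0.01 m).
It fails at once if the orange tube is pressed too hard (squashed more than 4 mm past home, about 40 N) (height (world z) of tube_orange below 0.147 m).
It also fails if it takes over 40 s, if anything falls off the work surface, if the arm or the gripper's body presses on something with over 40 N, if the wrist force passes 120 N, or if a joint passes its speed limit or range.

## Working session

There is one attempt and no reset: what is moved stays moved. The work goes in short steps, Python scripts to look and compute and a tool call to move; the robot and the scene stay as the last step left them, time stands still between calls to the robot, and variables do not carry over. Pictures are saved under pics/ and viewed, and the job is handed in when it is done.

Besides the shell and the picture viewer there is one more tool, called in YAML: its name, and indented under it one key for each argument. move_arm: Moves the arm, as the interface text tells. Its arguments: {"type":"object","properties":{"series":{"type":"array"},"newtons":{"type":"number"}},"required":["series"]}

```bash
mkdir -p pics; python3 - <<'E'
from rig import manip
import cv2,pickle
s=manip.get_state();print(s)
d={}
for n in ["scene","side","wrist"]:
    im=manip.get_image(n);d[n]=im;cv2.imwrite(f"pics/{n}0.png",im["color"][:,:,::-1])
    print(n,{k:v for k,v in im.items() if k!="color"})
pickle.dump((s,d),open("d0.pkl","wb"))
E
```

```text
{'clock': 0.0, 'qpos': array([-1.30398429e+00,  2.76611554e-01,  1.50615609e+00,  1.34154788e-05,
        1.36068332e+00, -1.20986546e-01]), 'qd': array([-0.00033951,  0.00073988, -0.00116735, -0.00025383, -0.00054656,
        0.00123231]), 'effort': array([ 4.97236815e-04, -4.16769934e+01, -2.45805269e+01,  8.09177732e-05,
        1.12680299e-02,  7.82846257e-06]), 'position': array([ 0.21730757, -0.53180253,  0.2414211 ]), 'ee_rot': array([-9.27164034e-04,  9.81260203e-01,  1.92685106e-01, -6.11457366e-05]), 'contact_force': array([ 0.3403141 ,  0.51966629, -0.06214275]), 'moment': array([-0.00243771, -0.01746295,  0.01168539]), 'width': 0.08540660020238713}
scene {'fx': 416.562730378838, 'fy': 416.562730378838, 'cx': 320.5498298536624, 'cy': 200.0410279590656, 'k1': -0.08568115035419294, 'R': array([[-0.81786894,  0.57540136, -0.00191353],
       [ 0.49811202,  0.70633813, -0.50296208],
       [-0.28805347, -0.41231022, -0.86430636]]), 't': array([ 0.45888947, -0.09972647,  1.23624825])}
side {'fx': 445.32525397198043, 'fy': 445.32525397198043, 'cx': 321.2743026980304, 'cy': 207.1776620241248, 'k1': -0.11258573204198058, 'R': array([[ 0.98947353, -0.14448688, -0.00810421],
       [-0.11737351, -0.76851731, -0.62897107],
       [ 0.08464985,  0.62330144, -0.77738646]]), 't': array([-0.47425064,  0.0490852 ,  1.39426885])}
wrist {'fx': 360.7418903825827, 'fy': 360.7418903825827, 'cx': 324.2605271202722, 'cy': 194.44998856449146, 'k1': -0.042407552679088925, 'tool_from_camera': array([[-2.83905238e-04, -9.53054216e-01, -3.02799571e-01,
         7.69699922e-02],
       [ 9.99999757e-01, -7.78313802e-05, -6.92628602e-04,
        -8.21354721e-04],
       [ 6.36545301e-04, -3.02799694e-01,  9.53054007e-01,
        -1.31885651e-01],
       [ 0.00000000e+00,  0.00000000e+00,  0.00000000e+00,
         1.00000000e+00]])}
```

View pics/scene0.png

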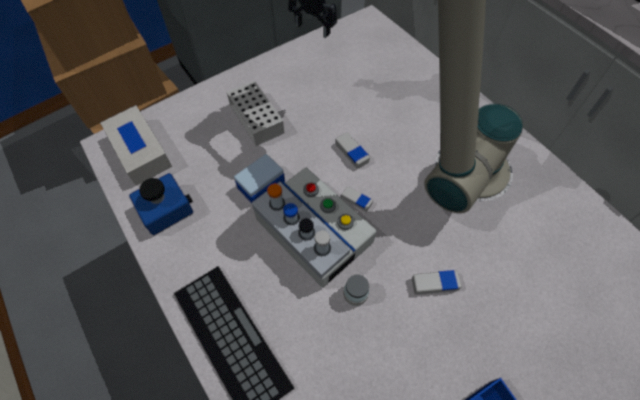

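View pics/side0.png

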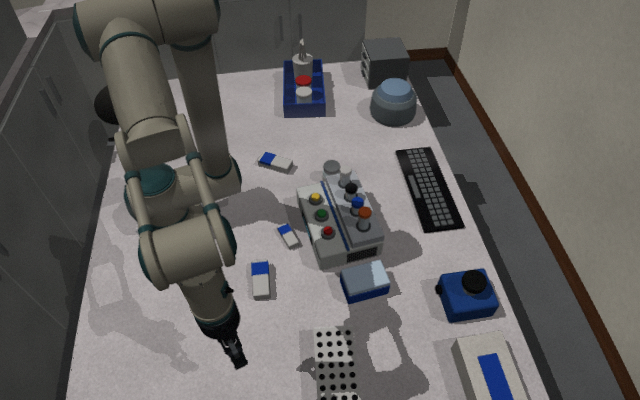

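View pics/wrist0.png

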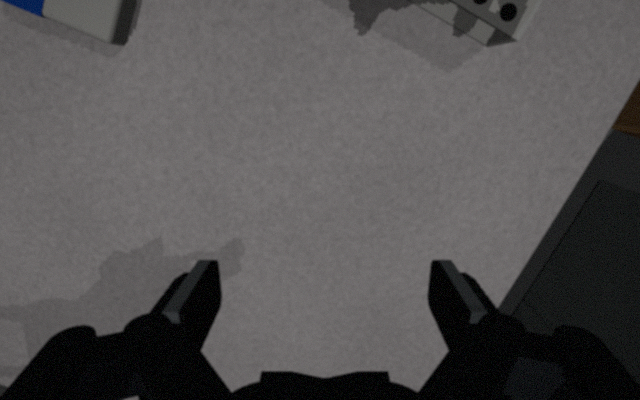

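The scene shows the orange tube at about (275,190) with the white one at (322,240), and the green key at (328,205). I'll enlarge both views to read these off more closely.

```bash
cat > h.py <<'E'
import numpy as np,cv2
def ray(im,uv,pose=None):
    K=np.array([[im["fx"],0,im["cx"]],[0,im["fy"],im["cy"]],[0,0,1]])
    # model as told: drawn = ray*(1+k1 r^2)
    p=cv2.undistortPoints(np.array([[uv]],float),K,np.array([im["k1"],0,0,0,0]))[0,0]
    d=np.array([p[0],p[1],1.])
    if "R" in im:
        R,t=np.array(im["R"]),np.array(im["t"]); o=-R.T@t; return o,R.T@d
    from scipy.spatial.transform import Rotation as Ro
    w,x,y,z=pose["ee_rot"]; Rt=Ro.from_quat([x,y,z,w]).as_matrix(); T=im["tool_from_camera"]
    return Rt@T[:3,3]+pose["position"], Rt@(T[:3,:3]@d)
def atz(im,uv,z,pose=None):
    o,d=ray(im,uv,pose); return o+d*(z-o[2])/d[2]
def tri(*rays):
    A=np.zeros((3,3));b=np.zeros(3)
    for o,d in rays:
        d=d/np.linalg.norm(d);P=np.eye(3)-np.outer(d,d);A+=P;b+=P@o
    x=np.linalg.solve(A,b); res=[np.linalg.norm(np.cross(x-o,d/np.linalg.norm(d))) for o,d in rays]
    return x,res
E
python3 - <<'E'
import pickle,cv2
s,d=pickle.load(open("d0.pkl","rb"))
for n,(x,y,w,h) in {"scene":(225,140,160,150),"side":(270,140,160,140)}.items():
    c=d[n]["color"][y:y+h,x:x+w,::-1]
    cv2.imwrite(f"pics/{n}0c.png",cv2.resize(c,(w*5,h*4 if 0 else h*5))[:600] if h*5<=600 else cv2.resize(c,(w*4,h*4),interpolation=cv2.INTER_CUBIC))
E
```

```text
(no output)
```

View pics/scene0c.png

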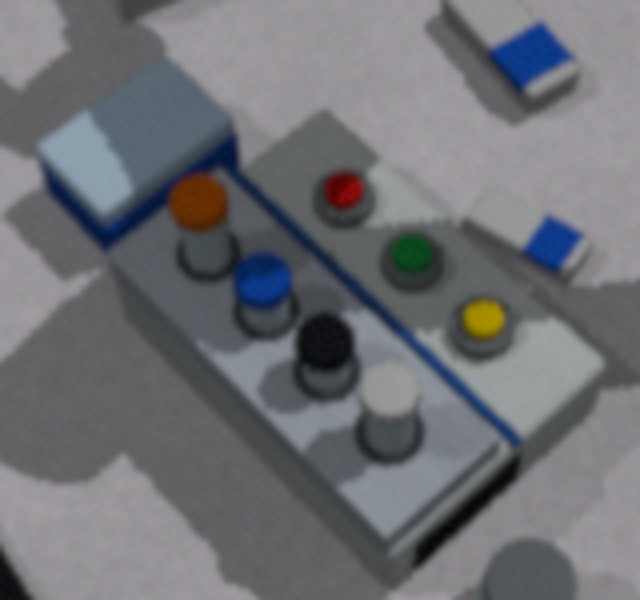

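View pics/side0c.png

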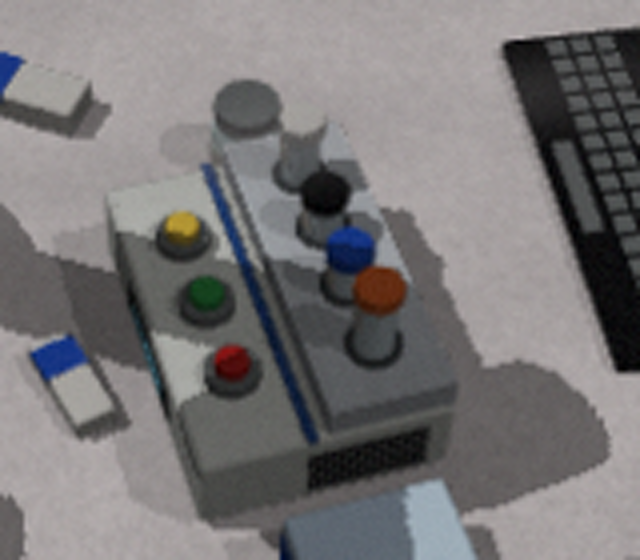

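```bash
python3 - <<'E'
import pickle,numpy as np
from h import *
s,d=pickle.load(open("d0.pkl","rb"))
S=dict(orange=(200,197),blue=(264,276),black=(327,336),white=(390,386),red=(345,187),green=(413,251),yellow=(485,317))
D=dict(orange=(382,286),blue=(352,246),black=(327,189),white=(303,120),red=(232,359),green=(208,291),yellow=(182,224))
Z=dict(blue=.151,black=.151,red=.102,green=.102,yellow=.102)
P={}
for k in S:
    a=((S[k][0]+.5)/4-.5+225,(S[k][1]+.5)/4-.5+140); b=((D[k][0]+.5)/4-.5+270,(D[k][1]+.5)/4-.5+140)
    if k in("xx",):pass
    x,r=tri(ray(d["scene"],a),ray(d["side"],b))
    print(k,x.round(4),np.round(r,4), *( [atz(d["scene"],a,Z[k]).round(4)[:2],atz(d["side"],b,Z[k]).round(4)[:2]] if k in Z else []))
    P[k]=x
# fit heater pose 
order_t=["orange","blue","black","white"];order_k=["red","green","yellow"]
M={}
for i,k in enumerate(order_t): M[k]=(.048,-.084+.056*i)
for i,k in enumerate(order_k): M[k]=(-.050,-.065+.065*i)
A=np.array([M[k] for k in M]);B=np.array([P[k][:2] for k in M])
ca,cb=A.mean(0),B.mean(0);H=(A-ca).T@(B-cb);th=np.arctan2(H[0,1]-H[1,0],H[0,0]+H[1,1])
R=np.array([[np.cos(th),-np.sin(th)],[np.sin(th),np.cos(th)]]);t=cb-R@ca
print("yaw",np.degrees(th),"t",t)
for k in M: print(k,(R@M[k]+t).round(4),"res",(P[k][:2]-R@M[k]-t).round(4))
E
```

```text
orange [ 0.5724 -0.1775  0.1716] [0.0018 0.0018]
blue [ 0.5645 -0.1215  0.1486] [0.0015 0.0015] [ 0.5637 -0.1198] [ 0.5654 -0.124 ]
black [ 0.5568 -0.0664  0.1491] [0.0019 0.0019] [ 0.5555 -0.065 ] [ 0.5581 -0.0689]
white [ 0.5492 -0.0122  0.1659] [0.0012 0.0012]
red [ 0.4724 -0.1709  0.0999] [0.0008 0.0008] [ 0.4723 -0.1695] [ 0.4729 -0.1728]
green [ 0.4643 -0.107   0.0987] [0.0013 0.0013] [ 0.4641 -0.1051] [ 0.4651 -0.1102]
yellow [ 0.4549 -0.042   0.0996] [0.0006 0.0006] [ 0.4551 -0.0409] [ 0.4551 -0.0444]
yaw 7.6274815023610225 t [ 0.51324565 -0.10042076]
orange [ 0.572  -0.1773] res [ 0.0004 -0.0002]
blue [ 0.5645 -0.1218] res [-0.      0.0003]
black [ 0.5571 -0.0663] res [-0.0004 -0.0001]
white [ 0.5497 -0.0108] res [-0.0005 -0.0014]
red [ 0.4723 -0.1715] res [0.0001 0.0006]
green [ 0.4637 -0.1071] res [0.0006 0.0001]
yellow [ 0.4551 -0.0426] res [-0.0002  0.0006]
```

Triangulation fits the heater model to about 1 mm: orange is at (0.572, -0.177), top z≈0.173, and green is at (0.464, -0.107). Next I move above orange with the fingers shut.

move_arm:
  series:
    - [[0.0237,0.0237,0,0,0,-0.017,0],[0.0237,0.0237,0,0,0,-0.017,0],[0.0237,0.0237,0,0,0,-0.017,0],[0.0237,0.0237,0,0,0,-0.017,0],[0.0237,0.0237,0,0,0,-0.017,0],[0.0237,0.0237,0,0,0,-0.017,0],[0.0237,0.0237,0,0,0,-0.017,0],[0.0237,0.0237,0,0,0,-0.017,0],[0.0237,0.0237,0,0,0,-0.017,0],[0.0237,0.0237,0,0,0,-0.017,0],[0.0237,0.0237,0,0,0,-0.017,0],[0.0237,0.0237,0,0,0,-0.017,0],[0.0237,0.0237,0,0,0,-0.017,0],[0.0237,0.0237,0,0,0,-0.017,0],[0.0237,0.0237,0,0,0,-0.017,0],[0,0,0,0,0,0,0],[0,0,0,0,0,0,0]]
  newtons: 40

```text
clock: 1.57
position: [0.5737, -0.1754, 0.2416]
ee_rot: [-0.0, 0.998, 0.068, -0.001]
contact_force: [0.0, -1.7, -1.1]
width: 0.0
```

```bash
cat > look.py <<'E'
import sys,cv2,pickle
from rig import manip
tag=sys.argv[1]; s=manip.get_state(); d={}
for n in sys.argv[2:]:
    d[n]=manip.get_image(n); cv2.imwrite(f"pics/{n}{tag}.png",d[n]["color"][:,:,::-1])
pickle.dump((s,d),open(f"d{tag}.pkl","wb"))
print(s["clock"],s["position"].round(4),s["ee_rot"].round(4),s["contact_force"].round(2),s["width"])
E
python3 look.py 1 wrist scene side; python3 - <<'E'
import pickle,cv2
s,d=pickle.load(open("d1.pkl","rb"))
for n,(x,y,w,h) in {"scene":(225,140,160,150),"side":(270,140,160,140)}.items():
    cv2.imwrite(f"pics/{n}1c.png",cv2.resize(d[n]["color"][y:y+h,x:x+w,::-1],(w*4,h*4),interpolation=cv2.INTER_CUBIC))
E
```

```text
1.5667 [ 0.5737 -0.1754  0.2416] [-2.000e-04  9.977e-01  6.800e-02 -6.000e-04] [ 0.02 -1.71 -1.07] 1.060640816441044e-05
```

View pics/wrist1.png

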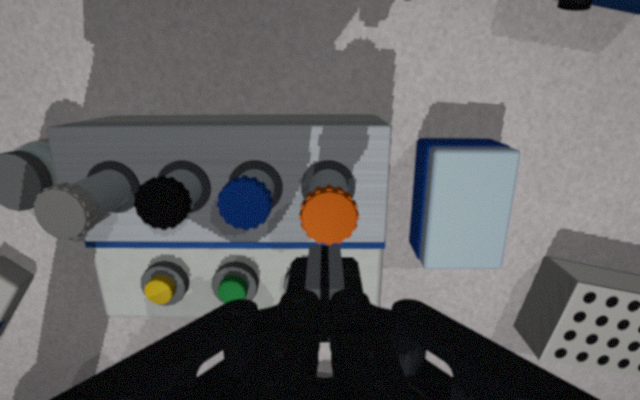

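View pics/side1c.png

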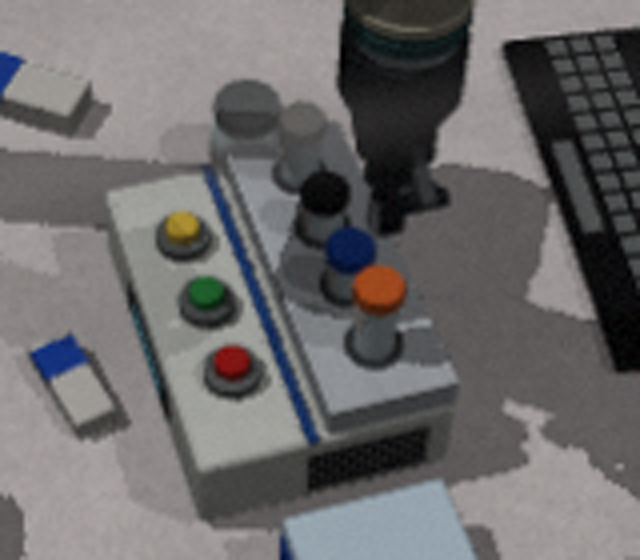

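The wrist view shows the orange cap top centred at about (329,216), just ahead of the closed fingertips, and the green key top at (232,290). I'll check both against the first fix.

```bash
python3 - <<'E'
import pickle,numpy as np
from h import *
s,d=pickle.load(open("d1.pkl","rb"));w=d["wrist"]
for k,uv,zs in [("orange",(329,215),(.169,.173,.177)),("blue",(245,203),(.151,)),("black",(163,202),(.151,)),("green",(232,290),(.102,)),("yellow",(159,291),(.102,)),("white",(62,211),(.167,.179))]:
    for z in zs: print(k,z,atz(w,uv,z,s).round(4))
s0,d0=pickle.load(open("d0.pkl","rb"))
a=((200.5)/4-.5+225,(197.5)/4-.5+140); b=((382.5)/4-.5+270,(286.5)/4-.5+140)
print(tri(ray(d0["scene"],a),ray(d0["side"],b),ray(w,(329,215),s)))
E
```

```text
orange 0.169 [ 0.5726 -0.1776  0.169 ]
orange 0.173 [ 0.5741 -0.1773  0.173 ]
orange 0.177 [ 0.5756 -0.177   0.177 ]
blue 0.151 [ 0.5666 -0.1232  0.151 ]
black 0.151 [ 0.5599 -0.0694  0.151 ]
green 0.102 [ 0.4668 -0.1082  0.102 ]
yellow 0.102 [ 0.4564 -0.0444  0.102 ]
white 0.167 [ 0.5515 -0.0121  0.167 ]
white 0.179 [ 0.5572 -0.021   0.179 ]
(array([ 0.57272879, -0.17741014,  0.17130583]), [np.float64(0.002125907677324141), np.float64(0.0015036296489345383), np.float64(0.0006682517607805181)])
```

move_arm:
  series:
    - [[-0.0007,-0.0016,-0.012,0,0,0,0],[0,0,-0.012,0,0,0,0],[0,0,-0.012,0,0,0,0],[0,0,-0.009,0,0,0,0],[0,0,-0.004,0,0,0,0],[0,0,-0.004,0,0,0,0],[0,0,-0.003,0,0,0,0],[0,0,-0.003,0,0,0,0],[0,0,0,0,0,0,0]]

```text
clock: 2.47
position: [0.5724, -0.1787, 0.1835]
ee_rot: [0.0, 0.998, 0.066, 0.0]
contact_force: [-1.0, -0.5, 0.5]
width: 0.0001
```

```bash
python3 look.py 2 wrist
```

```text
2.4667 [ 0.5724 -0.1787  0.1835] [3.000e-04 9.978e-01 6.630e-02 2.000e-04] [-0.98 -0.47  0.52] 0.00011675315254844169
```

View pics/wrist2.png

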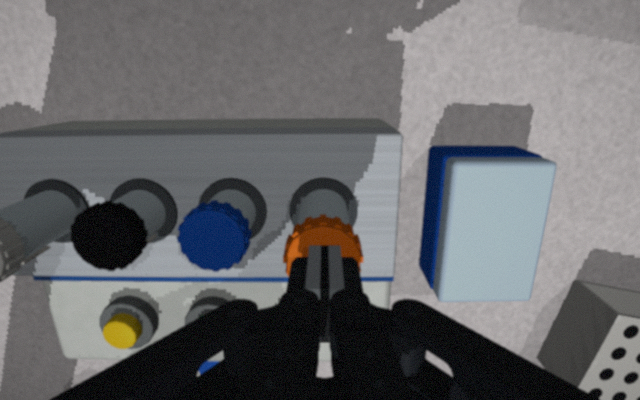

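Fingertips are over the orange cap near (323,250), about at contact height. I continue down gently.

move_arm:
  series:
    - [[0.0,0.001,-0.002,0,0,0,0],[0,0,-0.002,0,0,0,0],[0,0,-0.002,0,0,0,0],[0,0,-0.002,0,0,0,0],[0,0,-0.002,0,0,0,0],[0,0,0,0,0,0,0]]

```text
clock: 3.02
position: [0.5726, -0.1776, 0.1731]
ee_rot: [0.0, 0.998, 0.066, 0.0]
contact_force: [1.2, -2.0, 2.1]
width: 0.0
```

move_arm:
  series:
    - [[0.0,0,-0.002,0,0,0,0],[0,0,-0.002,0,0,0,0],[0,0,-0.002,0,0,0,0],[0,0,-0.001,0,0,0,0],[0,0,0,0,0,0,0]]

```text
clock: 3.43
position: [0.5724, -0.1772, 0.166]
ee_rot: [-0.0, 0.998, 0.066, 0.0]
contact_force: [0.2, -1.7, 2.5]
width: -0.0002
```

move_arm:
  series:
    - [[0.0,0,-0.001,0,0,0,0],[0,0,-0.001,0,0,0,0],[0,0,-0.001,0,0,0,0],[0,0,0,0,0,0,0]]

```text
clock: 3.77
position: [0.5723, -0.1771, 0.1631]
ee_rot: [-0.0, 0.998, 0.066, 0.0]
contact_force: [1.7, -1.8, 2.2]
width: 0.0004
```

```bash
python3 look.py 3 wrist scene side; python3 - <<'E'
import pickle,cv2
s,d=pickle.load(open("d3.pkl","rb"))
for n,(x,y,w,h) in {"scene":(225,140,160,150),"side":(270,140,160,140)}.items():
    cv2.imwrite(f"pics/{n}3c.png",cv2.resize(d[n]["color"][y:y+h,x:x+w,::-1],(w*4,h*4),interpolation=cv2.INTER_CUBIC))
E
```

```text
3.7667 [ 0.5723 -0.1771  0.1631] [-2.000e-04  9.978e-01  6.630e-02  1.000e-04] [ 1.68 -1.84  2.18] 0.00040478929087285306
```

View pics/side3c.png

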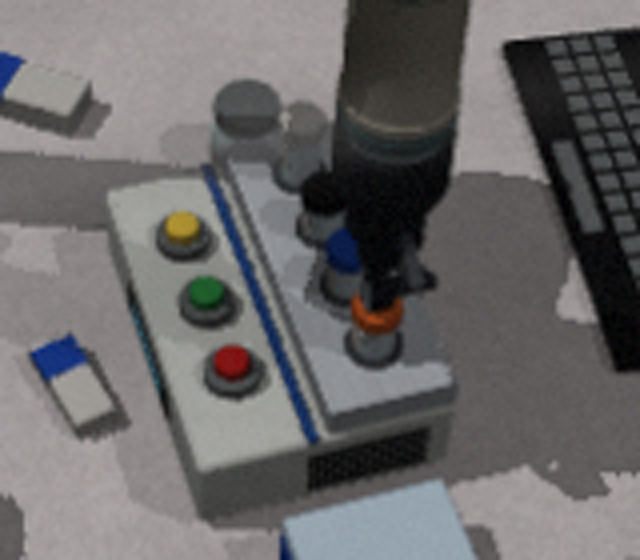

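View pics/wrist3.png

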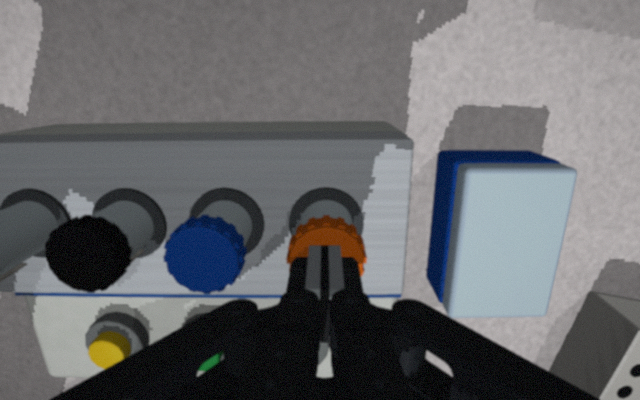

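The tube is nearly level with blue. I go on in half-millimetre steps until the pad force shows.

move_arm:
  series:
    - [[0.0,0,-0.0005,0,0,0,0],[0,0,-0.0005,0,0,0,0],[0,0,0,0,0,0,0]]

```text
clock: 4.17
position: [0.5723, -0.1771, 0.1623]
ee_rot: [-0.0, 0.998, 0.066, 0.0]
contact_force: [0.8, 0.0, 2.3]
width: -0.0001
```

move_arm:
  series:
    - [[0.0,0,-0.0005,0,0,0,0],[0,0,0,0,0,0,0]]

```text
clock: 4.33
position: [0.5723, -0.1771, 0.162]
ee_rot: [-0.0, 0.998, 0.066, 0.0]
contact_force: [0.8, -0.6, 4.6]
width: -0.0004
```

move_arm:
  series:
    - [[0.0,0,-0.0005,0,0,0,0],[0,0,0,0,0,0,0]]

```text
clock: 4.5
position: [0.5723, -0.1771, 0.162]
ee_rot: [-0.0, 0.998, 0.066, 0.0]
contact_force: [0.7, 0.7, 7.2]
width: -0.0002
```

Force rises and the motion stops at TCP z 0.162 (tip 0.151), so the tube is on its pad. I withdraw upward and check.

move_arm:
  series:
    - [[0,0,0,0,0,0,0],[0,0,0,0,0,0,0],[0,0,0.003,0,0,0,0],[0,0,0.008,0,0,0,0],[0,0,0.02,0,0,0,0],[0,0,0.02,0,0,0,0],[0,0,0.018,0,0,0,0],[-0.02,0.013,0,0,0,0,0],[-0.022,0.014,0,0,0,0,0],[-0.022,0.014,0,0,0,0,0],[-0.022,0.014,0,0,0,0,0],[-0.021,0.014,0,0,0,0,0],[0,0,0,0,0,0,0],[0,0,0,0,0,0,0]]

```text
clock: 5.67
position: [0.464, -0.1077, 0.2306]
ee_rot: [-0.0, 0.998, 0.067, -0.0]
contact_force: [0.5, 0.3, -0.1]
width: 0.0002
```

```bash
python3 look.py 4 wrist scene side; python3 - <<'E'
import pickle,cv2
s,d=pickle.load(open("d4.pkl","rb"))
for n,(x,y,w,h) in {"scene":(225,140,160,150),"side":(270,140,160,140)}.items():
    cv2.imwrite(f"pics/{n}4c.png",cv2.resize(d[n]["color"][y:y+h,x:x+w,::-1],(w*4,h*4),interpolation=cv2.INTER_CUBIC))
E
```

```text
5.6667 [ 0.464  -0.1077  0.2306] [-0.000e+00  9.978e-01  6.670e-02 -3.000e-04] [ 0.53  0.28 -0.13] 0.00018170254557007163
```

View pics/scene4c.png

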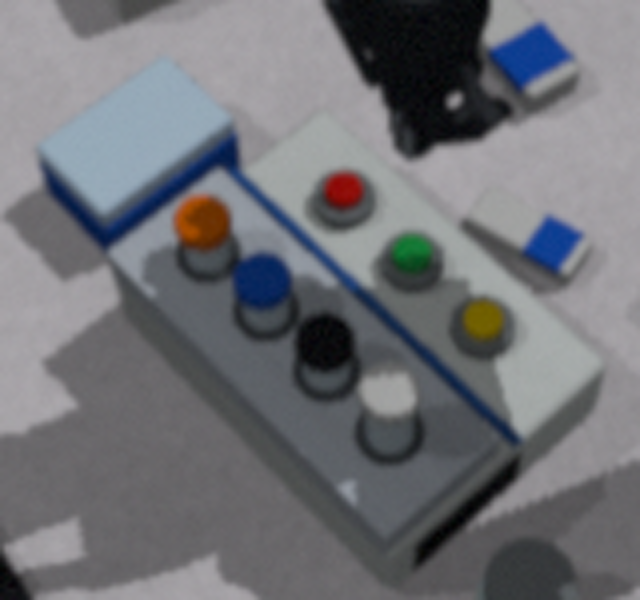

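View pics/side4c.png

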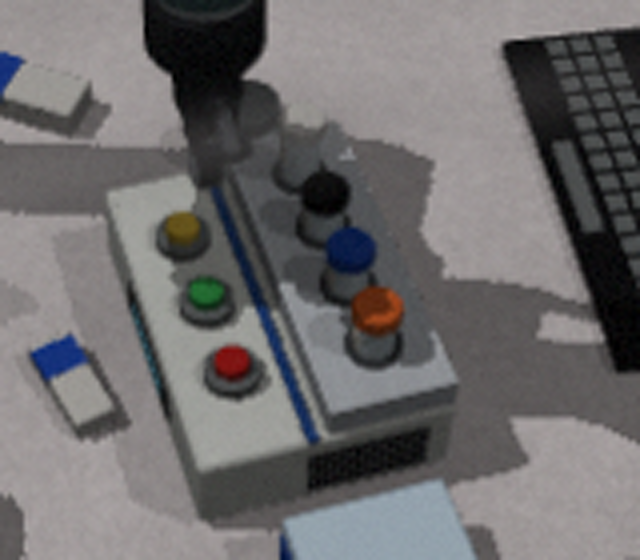

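View pics/wrist4.png

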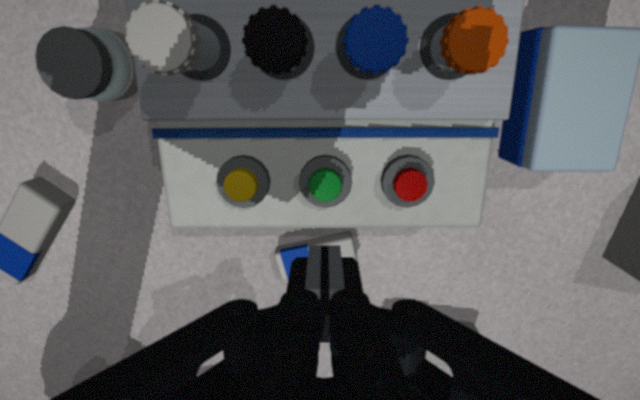

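Orange now looks as high as blue: its top is at (203,217) in the scene crop and (379,306) in the side crop. All the other tubes and keys look unchanged. Green is at (325,185) in the wrist view.

```bash
python3 - <<'E'
import pickle,numpy as np
from h import *
s,d=pickle.load(open("d4.pkl","rb"))
f=lambda p,x,y:((p[0]+.5)/4-.5+x,(p[1]+.5)/4-.5+y)
for k,a,b in [("orange",(203,217),(379,306)),("blue",(264,276),(352,246))]:
    print(k,tri(ray(d["scene"],f(a,225,140)),ray(d["side"],f(b,270,140)))[0].round(4))
print(atz(d["wrist"],(325.5,185),.102,s), atz(d["wrist"],(241,185),.102,s), atz(d["wrist"],(410,184.5),.102,s))
E
```

```text
orange [ 0.5724 -0.1772  0.1491]
blue [ 0.5645 -0.1215  0.1486]
[ 0.46531517 -0.10761252  0.102     ] [ 0.45687046 -0.04453411  0.102     ] [ 0.47417811 -0.17060175  0.102     ]
```

move_arm:
  series:
    - [[0.001,0,-0.02,0,0,0,0],[0,0,-0.025,0,0,0,0],[0,0,-0.025,0,0,0,0],[0,0,-0.02,0,0,0,0],[0,0,-0.014,0,0,0,0],[0,0,-0.006,0,0,0,0],[0,0,0,0,0,0,0]]

```text
clock: 6.4
position: [0.4659, -0.1086, 0.1187]
ee_rot: [-0.001, 0.998, 0.066, -0.002]
contact_force: [-0.6, -0.1, 0.8]
width: 0.0002
```

move_arm:
  series:
    - [[0,0,-0.003,0,0,0,0],[0,0,-0.003,0,0,0,0],[0,0,-0.003,0,0,0,0],[0,0,-0.001,0,0,0,0],[0,0,0,0,0,0,0]]

```text
clock: 6.82
position: [0.4672, -0.1089, 0.111]
ee_rot: [0.001, 0.998, 0.066, 0.001]
contact_force: [1.6, -1.2, 1.4]
width: 0.0003
```

move_arm:
  series:
    - [[-0.001,0.0005,-0.001,0,0,0,0],[0,0,-0.001,0,0,0,0],[0,0,-0.001,0,0,0,0],[0,0,0,0,0,0,0]]

```text
clock: 7.15
position: [0.4664, -0.1085, 0.1079]
ee_rot: [0.001, 0.998, 0.066, 0.001]
contact_force: [2.5, -1.8, 4.0]
width: 0.0001
```

move_arm:
  series:
    - [[0,0,-0.0005,0,0,0,0],[0,0,-0.0005,0,0,0,0],[0,0,0,0,0,0,0]]

```text
clock: 7.4
position: [0.4664, -0.1084, 0.107]
ee_rot: [0.001, 0.998, 0.066, 0.001]
contact_force: [2.5, -1.3, 6.1]
width: 0.0003
```

```bash
python3 look.py 5 wrist scene side; python3 - <<'E'
import pickle,cv2
s,d=pickle.load(open("d5.pkl","rb"))
for n,(x,y,w,h) in {"scene":(225,140,160,150),"side":(270,140,160,140)}.items():
    cv2.imwrite(f"pics/{n}5c.png",cv2.resize(d[n]["color"][y:y+h,x:x+w,::-1],(w*4,h*4),interpolation=cv2.INTER_CUBIC))
E
```

```text
7.4 [ 0.4664 -0.1084  0.107 ] [6.000e-04 9.978e-01 6.630e-02 1.200e-03] [ 2.51 -1.27  6.1 ] 0.0003270597965232737
```

View pics/scene5c.png

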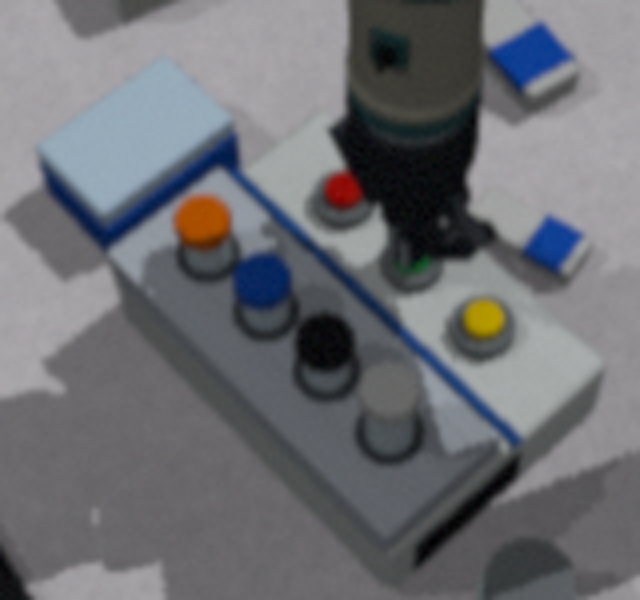

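View pics/side5c.png

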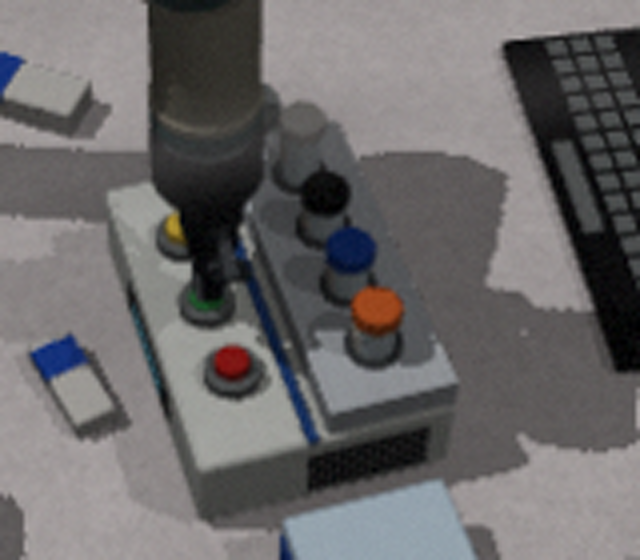

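The fingers are on the green key (412,260 in the scene crop), TCP 0.107 ≈ full travel, force 6 N. I press a little further to confirm the bottom stop.

move_arm:
  series:
    - [[0,0,-0.0005,0,0,0,0],[0,0,-0.0005,0,0,0,0],[0,0,0,0,0,0,0]]

```text
clock: 7.8
position: [0.4664, -0.1084, 0.1069]
ee_rot: [0.001, 0.998, 0.066, 0.001]
contact_force: [1.4, -1.2, 13.2]
width: -0.0
```

move_arm:
  series:
    - [[0,0,-0.0005,0,0,0,0],[0,0,-0.0005,0,0,0,0],[0,0,0,0,0,0,0]]

```text
clock: 8.05
position: [0.4665, -0.1085, 0.1068]
ee_rot: [0.001, 0.998, 0.066, 0.002]
contact_force: [0.0, -0.3, 20.1]
width: 0.0001
```

That is the hard stop (force up to 20 N with no further motion). Withdraw.

move_arm:
  series:
    - [[0,0,0.003,0,0,0,0],[0,0,0.005,0,0,0,0],[0,0,0.01,0,0,0,0],[0,0,0.02,0,0,0,0],[0,0,0.03,0,0,0,0],[0,0,0.03,0,0,0,0],[0,0,0.03,0,0,0,0],[-0.02,0,0.02,0,0,0,0],[-0.02,0,0.01,0,0,0,0],[0,0,0,0,0,0,0],[0,0,0,0,0,0,0],[0,0,0,0,0,0,0]]

```text
clock: 9.05
position: [0.4243, -0.1074, 0.2611]
ee_rot: [-0.001, 0.998, 0.066, -0.001]
contact_force: [-0.2, -0.0, -0.1]
width: -0.0001
```

```bash
python3 look.py 6 wrist scene side; python3 - <<'E'
import pickle,cv2
s,d=pickle.load(open("d6.pkl","rb"))
for n,(x,y,w,h) in {"scene":(225,140,160,150),"side":(270,140,160,140)}.items():
    cv2.imwrite(f"pics/{n}6c.png",cv2.resize(d[n]["color"][y:y+h,x:x+w,::-1],(w*4,h*4),interpolation=cv2.INTER_CUBIC))
E
```

```text
9.05 [ 0.4243 -0.1074  0.2611] [-8.000e-04  9.978e-01  6.630e-02 -1.300e-03] [-0.25 -0.03 -0.07] -5.931058853606826e-05
```

View pics/scene6c.png

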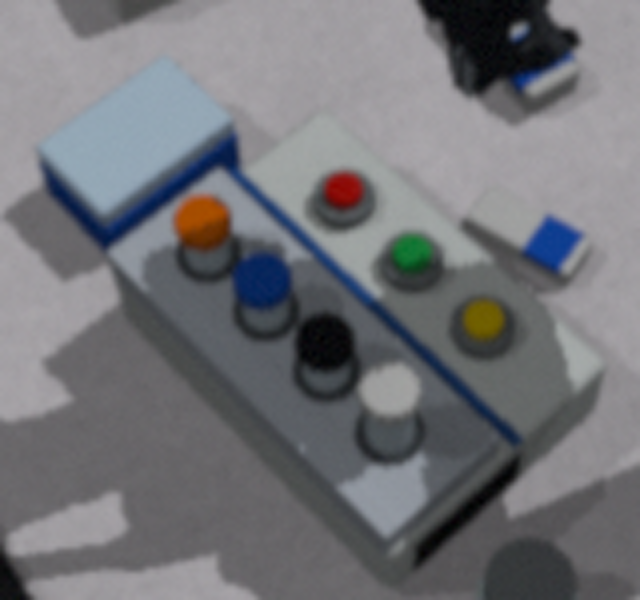

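View pics/side6c.png

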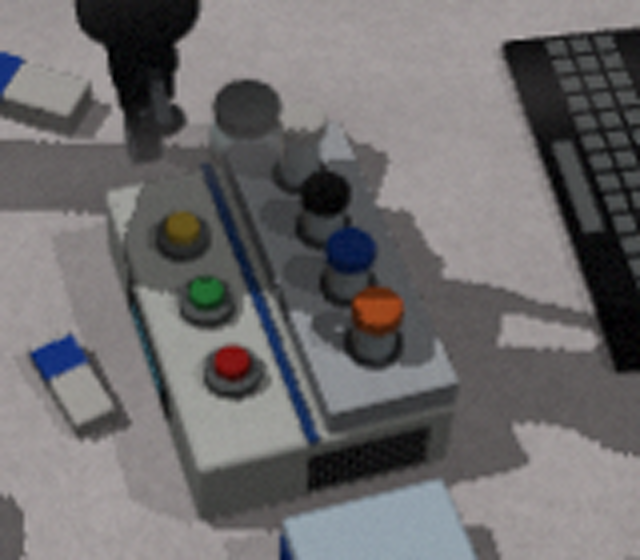

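The green key is back up at (413,252) in the scene crop and (207,291) in the side crop, the same pixels as at the start. Orange is level with blue, nothing else has shifted, and the arm is clear with about 0 N on it. I hand the job in.

```bash
python3 -c "
from rig import manip
print(manip.sign_off())"
```

```text
the job is handed in; nothing more can be done
None
```

I pressed the orange tube home, then pressed the green key fully down and let it spring back. The job is handed in, with about 9 s on the clock. No verdict came back, so what follows rests on my own checks.

- **Orange tube:** pressed with closed fingertips until the pad pushed back, at about 7 N with the tips at z ≈ 0.151. Afterwards the cameras gave its top as 0.149. Blue, known to be at 0.151, reads 0.149 the same way, so the two are level.
- **Green key:** pressed about 6 mm to its hard stop, where force rose to 20 N with no further motion. In the last pictures it is back at its starting pixels.
- **Other things:** the other tubes, the red and yellow keys, the cup, tip_box and slide_box look unmoved in the last close-up pictures. I did not check the rack up close at the end, but the arm never came near it. The arm is clear, with about 0 N on it.
- **Disagreements:** the camera heights read about 2 mm low throughout, within the stated calibration. The force reading showed 1–2.5 N sideways at times. While the tube was sliding it read only about 2 N against the expected 4 N.

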